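# Pin the drilling jig into line and fit its drill bush

## Robot

A 7-joint arm with a two-finger parallel gripper is mounted at the origin on the work surface. World frame = base frame: x ahead of the robot, y to its left, z up, the work surface at z = 0. Lengths are in m, angles in rad, forces in N, time in s.
With the tool pointing down it reaches from about 0.35 to 0.9 m from the base axis. Payload 19.9 kg.
Tool frame: the origin (TCP) lies at the very end of the fingers, on their centre line; the grasp point (between the pads) lies ctrl.grip_point_offset behind it (ctrl.grip_point_offset is the distance from the TCP to the grasp point, in m); z points along the fingers, y is the line along which they close (so a half turn about z gives the same grasp; the last joint's range is limited). The gripper opens to 85 mm and grips with 20 to 120 N. Pads are 22 mm wide; open, the fingers measure 114 mm over their backs; the gripper's body (76 mm by 85 mm) begins 54 mm behind the grasp point. The pads swing forward as they close: fully open they stand 13 mm farther back than shut.
Start: joints at [-1.181, 0.417, -0.01, 1.614, 0.005, 1.111, -0.053], TCP at [0.262, 0.568, 0.231] pointing down, gripper open.
Joint ranges: [-2.81, 2.81], [-0.39, 2.02], [-1.27, 1.25], [0.06, 2.57], [-1.19, 4.33], [0.19, 2], [-2.82, 2.82]. Speed limits (rad/s): [1.89, 1.89, 2.39, 2.39, 3.01, 3.01, 3.01].

## Interface

Orientations are given as a unit quaternion [x, y, z, w].
In Python, from station import ctrl, eoat, planner, sense, imaging, spotter gives the robot as it stands. Calls block until the motion is done:
- ctrl.reach(position, orientation): joint-space move of the TCP to a pose.
- ctrl.move_straight(position, orientation=None, rate=0.15): straight line of the TCP; orientation=None keeps the orientation; rate is the mean speed in m/s.
- ctrl.goto_joints(angles): joint-space move.
- eoat.command_gripper(opening, f_grip=None): finger opening in m; f_grip is the grip in N (None keeps the last); returns when the fingers have stopped.
- ctrl.sleep(seconds).
- planner.solve_ik(position, orientation): joint angles nearest the present ones, or None.
- sense(): the state.
- imaging.camera(name): name is "side" or "top" or "wrist"; returns (picture, depth): 400x640x3 uint8, blue, green, red; 400x640 float32, m along the optical axis (not along the pixel's ray), 0 where there is no reading.
- imaging.get_calibration(name): a dict with "mtx" (3x3 intrinsics, pixels), "dist_coeffs" ([k1, k2, p1, p2, k3] as OpenCV has them; the pictures are not rectified), "eye" and "rotation" of the camera in the world; the wrist camera has in their place "hand_eye" (4x4, takes a point from camera to tool coordinates, whose origin is the TCP and whose axes are the flange's). Camera axes: x right, y down, z forward; pixel columns grow to the right and rows downward; lengths in m; the calibration is good to about 2 mm. A picture is of the moment at which its call begins: read the wrist's pose just before it. get_calibration takes no time and is no camera call.
A pose or a line that the arm cannot do raises ctrl.Unreachable and nothing moves.
- ctrl.close_job(): hands the job in; it is judged then, once.
Trained networks look in the newest picture that a camera, given by its name, has taken for a name from the list of things; names that differ only in an ending like _2 or _b are one class to them, and where a whole thing is asked for, a point or a joint stands for the part that bears it (a point fixed in the world has none). Each returns a list of dicts, best first, with "p" (0 to 1); they miss things now and then, are a little off and sometimes report something else, mostly with a low value. They report only what shows in the picture. A call takes as long as a camera call. They do not tell look-alikes from the thing itself.
- spotter.search_frame(camera, target): "centre" ([x, y, z] in m, in world coordinates, good to about 4 mm: the middle of the surface that is visible of it).
- spotter.cut_out(camera, target): "pixels" (400x640 bool, what is visible of it).
The state is a dict: "time_s": time; "qpos": joint angles; "qd": joint speeds; "tau": joint torques, N m; "tool_pos": TCP position; "tcp_rot": TCP orientation; "ft_force": force on the tool from outside, world axes, zero at the start; "moment": the same for the moment, N m; "gripper_width": finger opening in m; "gripper_force": force on a finger pad.
Only numpy, scipy, OpenCV 4.12 (cv2) and the standard library are available. Lean on these libraries where they do the work, as an engineer would, in place of code of your own. Each camera call takes 0.05 s, during which the arm holds its last target. There are 200 camera calls.

## Task

The aluminium drilling jig lying on the maple trestle foot is held at one end by a dowel but has swung out of line at the other. Take the tapered pin (the one with the round handle) from the stand and drive it down through the jig's round hole into the hole in the foot, pulling the two holes into line, until its collar sits flat on the jig; then drop the steel hexagonal drill bush into the jig's hexagonal pocket so that it stands right down on the wood. Leave both in place and let go, and do not disturb the straight pin, the offcut or the hammer.

Things in the scene. Friction and masses are not known exactly. Their poses are not given: they have to be found in the camera images.
- foot: Maple trestle foot, 314 x 84 x 45 mm, bevelled toes, between low cleats on a 360 x 150 x 18 mm baseboard screwed to the bench (never moves). Origin: centre of the baseboard's underside, bench height; x along the foot, z up. Foot's flat top 63 mm above the bench; fixed 16 mm dowel at x = -75 mm, 20 mm high above that top, through the jig; 19 mm hole, 45 mm deep, at x = +75 mm.
- foot_hole (a point): Centre of the mouth of the foot's 19 mm hole, at the foot's top face (63 mm above the bench).
- jig: Drilling jig: loose aluminium plate 216 x 84 x 12 mm, about 0.55 kg, flat on the foot, swung 5 to 7.5 mm out of line at its pin hole; it turns about the dowel with 0.5 mm play. Origin: underside, centre of its 17 mm dowel hole; x along the plate (from -33 to 183 mm), y across, z up. On its x axis: hexagonal pocket at 75 mm, pin hole at 150 mm.
- jig_hole (a point): Centre of the jig's 19 mm round pin hole, at the jig's top face. In line, it lies straight above foot_hole.
- jig_pocket (a point): Centre of the jig's hexagonal pocket, at the jig's top face. The pocket goes right through the 12 mm plate onto the wood of the foot; it is 33 mm across flats, two of its flats face the jig's +y and -y and two of its corners point along the jig's +x and -x.
- stand: Dark wooden pin stand fixed to the bench, 170 x 70 mm, 75 mm high, open at the long sides, with two 22 mm holes in its top at x = -40 and +40 mm in which the two pins hang by their collars. Origin: centre of its underside; x along it, z up.
- taper_pin: Tapered pin hanging upright in either hole of the stand, 98 mm, 0.11 kg: smooth steel shank from a 5 mm tip to 18 mm diameter over 30 mm, then straight to a collar (28 mm wide, 6 mm thick) 52 mm above the tip; above it a round wooden handle, 22 mm diameter, 40 mm long, domed. Origin: the tip; z up the pin. Its weight will not drive it: push it down, a few newtons.
- pin_collar (a point): Point on the tapered pin's axis in the plane of its collar's underside (52 mm above the tip). Fully driven, it lies in the plane of the jig's top.
- straight_pin: Bystander in the stand's other hole: straight steel pin 17 mm in diameter without taper, same collar and length, with a flat-topped hexagonal wooden handle 22 mm across flats. Origin: centre of its tip.
- bush: Steel drill bush standing on the bench: hexagonal bar 30 mm across flats, 45 mm tall, 10 mm bore, bevelled foot, 0.24 kg. Origin: centre of its underside, z up; two flats face its own +y and -y, two corners point along its +x and -x. Fully home, its underside is on the wood of the foot and it stands 33 mm proud of the jig.
- offcut: Bystander: dark wooden offcut 100 x 55 x 35 mm. Origin: centre of its underside.
- hammer: Bystander: hammer with a wooden handle lying on the bench, 260 mm long.
Mind the look-alikes: they are no part of the job. Leave any blue look-alike of the jig alone.

How it is judged:
On the way, in this order (a step that is already met when the one before it is completed fails the run):
1. the tapered pin is driven home through the jig into the foot: its collar down on the jig within 2.5 mm and the two holes in line within 2.5 mm (z of pin_collar in the frame of foot below 0.0775 m and horizontal distance between pin_collar and foot_hole below 0.003 m and angle between taper_pin's own z axis and vertical below 0.06 rad and horizontal distance between jig_hole and foot_hole below 0.0025 m), for 0.2 s.
2. the bush stands fully down in the hexagonal pocket, on the wood (z of bush in the frame of foot below 0.0655 m and horizontal distance between bush and jig_pocket below 0.004 m and angle between bush's own z axis and vertical below 0.06 rad), for 0.2 s.
At the end, for the whole second after the job is handed in: Tapered pin upright (0.06 rad) in both holes, collar within 2.5 mm of the jig, axis within 3 mm of the foot's hole; jig flat, its hole within 2.5 mm of the foot's; bush upright in the pocket, within 4 mm of its centre and 2.5 mm of the wood; all at rest (all of step 1 and all of step 2 and z of pin_collar in the frame of foot above 0.07 m and z of jig in the frame of foot below 0.0655 m and angle between jig's own z axis and vertical below 0.03 rad and linear speed of each of bush, taper_pin, jig below 0.02 m/s); the robot touches nothing.
It fails at once if the straight pin, the offcut or the hammer is pushed more than 25 mm from its place (distance of any of straight_pin, offcut, hammer from where it was at the start of the episode above 0.025 m).
It also fails if it takes over 61 s, if anything falls off the work surface, if the arm or the gripper's body presses on something with over 40 N, if the wrist force passes 120 N, or if a joint passes its speed limit or range.

## Working session

There is one attempt and no reset: what is moved stays moved. The work goes in short steps, each a Python script; the robot and the scene stay as the last script left them, time stands still between calls to the robot, and variables do not carry over. Pictures are saved under pics/ and viewed, at most 10 in all, crops included, and the job is handed in when it is done.

```bash
ls; mkdir -p pics
cat > h.py <<'E'
import numpy as np, cv2
from station import ctrl, eoat, planner, sense, imaging, spotter
def world(cam, uv, z=None, depth=None, state=None):
    c=imaging.get_calibration(cam); K=np.array(c["mtx"]); d=np.array(c["dist_coeffs"])
    n=cv2.undistortPoints(np.array(uv,float).reshape(-1,1,2),K,d).reshape(-1,2)
    r=np.c_[n,np.ones(len(n))]
    if "eye" in c: e=np.array(c["eye"]); R=np.array(c["rotation"])
    else:
        from scipy.spatial.transform import Rotation as Ro
        H=np.array(c["hand_eye"]); T=Ro.from_quat(state["tcp_rot"]).as_matrix()
        R=T@H[:3,:3]; e=T@H[:3,3]+np.array(state["tool_pos"])
    R=R if R.shape==(3,3) else None
    w=r@R.T
    if depth is not None: return e+w*np.array(depth).reshape(-1,1)
    return e+w*((z-e[2])/w[:,2])[:,None]
E
python3 - <<'E'
from h import *
s=sense();print(s)
for n in ("top","side"):
    p,d=imaging.camera(n);cv2.imwrite(f"pics/{n}0.png",p);np.save(f"{n}0.npy",d)
    print(n,imaging.get_calibration(n))
    for t in ["foot","jig","stand","taper_pin","straight_pin","bush","offcut","hammer","jig_hole","jig_pocket","foot_hole","pin_collar"]:
        try: print(t,[(np.round(x["centre"],3).tolist(),round(x["p"],2)) for x in spotter.search_frame(n,t)])
        except Exception as e: print(t,e)
print(imaging.get_calibration("wrist"),ctrl.grip_point_offset,sense()["time_s"])
E
```

```text
pics
{'time_s': 0.0, 'qpos': array([-1.18045024,  0.41796714, -0.01032592,  1.6142075 ,  0.00472016,
        1.11069233, -0.05302587]), 'qd': array([ 2.86169052e-03, -1.24205100e-03, -3.94185831e-04,  7.66085880e-05,
       -8.79366704e-04,  6.52954637e-04, -1.57058721e-03]), 'tau': array([ 7.26796884e-05, -8.64417744e+01,  6.78776801e-01, -4.34919977e+01,
        1.90054416e-02,  7.22452125e-03,  2.03388811e-05]), 'tool_pos': array([0.26144362, 0.56729039, 0.23065043]), 'tcp_rot': array([ 2.14243019e-01,  9.76780189e-01, -6.19680299e-04, -8.39052266e-05]), 'ft_force': array([-0.16164209,  0.48871951,  0.13075605]), 'moment': array([-0.03366743,  0.01279768, -0.01968115]), 'gripper_force': 0.0, 'gripper_width': 0.08542016552342171}
top {'mtx': array([[433.06754154,   0.        , 323.69994827],
       [  0.        , 433.06754154, 196.73013376],
       [  0.        ,   0.        ,   1.        ]]), 'dist_coeffs': array([0.00384547, 0.        , 0.        , 0.        , 0.        ]), 'eye': array([0.34606814, 0.0055621 , 1.37696907]), 'rotation': array([ 0.71458648, -0.69659705,  0.0454962
[... 1501 characters left out ...]
565, -0.017, 0.076], 0.81)]
foot_hole [([0.562, 0.015, 0.026], 0.97)]
pin_collar []
{'mtx': array([[295.39241206,   0.        , 320.12223922],
       [  0.        , 295.39241206, 198.4658683 ],
       [  0.        ,   0.        ,   1.        ]]), 'dist_coeffs': array([-0.02361549,  0.        ,  0.        ,  0.        ,  0.        ]), 'hand_eye': array([[ 1.02291526e-03, -9.53335226e-01, -3.01912074e-01,
         7.66214150e-02],
       [ 9.99999450e-01,  1.04499623e-03,  8.83799906e-05,
        -5.49775382e-04],
       [ 2.31241220e-04, -3.01911998e-01,  9.53335771e-01,
        -1.42663971e-01],
       [ 0.00000000e+00,  0.00000000e+00,  0.00000000e+00,
         1.00000000e+00]])} 0.0187 1.3
```

View pics/top0.png

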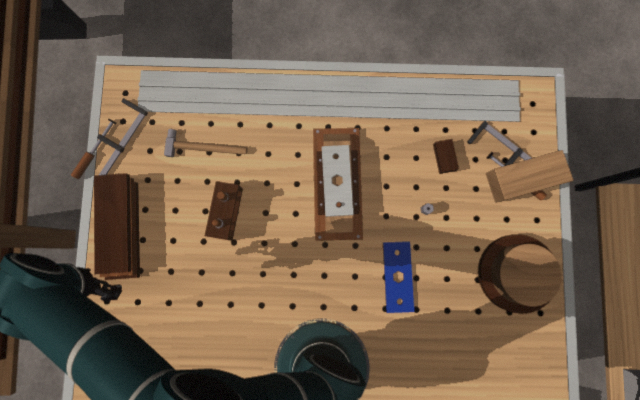

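View pics/side0.png

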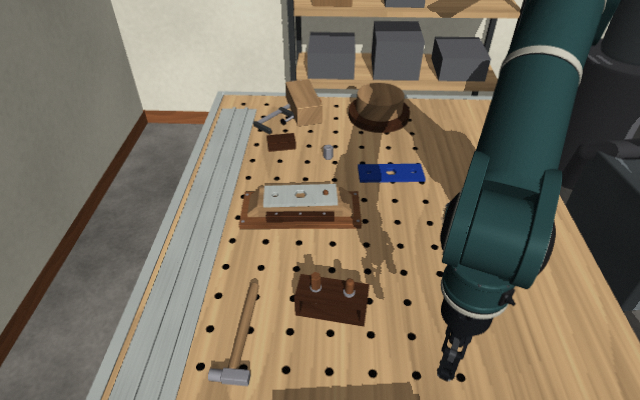

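Two jig-like plates show: the aluminium one on the foot (338,180) is the job's, and the blue one (398,277) is the decoy. The two pins are at (232,191) and (219,223), which I still have to tell apart from close by.

```bash
python3 - <<'E'
s=open('h.py').read()
s=s.replace("    R=R if R.shape==(3,3) else None\n","    if R.shape!=(3,3): R=Rot.from_quat(R).as_matrix()\n").replace("        from scipy.spatial.transform import Rotation as Ro\n","").replace("Ro.from","Rot.from")
s="from scipy.spatial.transform import Rotation as Rot\n"+s+'''
def down(ydeg):
    "tool down, tool y at world angle ydeg; tool x at ydeg+90"
    a=np.radians((ydeg+90)/2); return np.array([np.cos(a),np.sin(a),0,0])
def snap(name):
    st=sense(); p,d=imaging.camera("wrist"); cv2.imwrite(f"pics/{name}.png",p)
    np.savez(f"{name}.npz",p=p,d=d,pos=st["tool_pos"],rot=st["tcp_rot"]); return p,d,st
def load(name):
    z=np.load(f"{name}.npz"); return z["p"],z["d"],dict(tool_pos=z["pos"],tcp_rot=z["rot"])
'''
open('h.py','w').write(s)
E
python3 - <<'E'
from h import *
t=sense()["time_s"]
ctrl.reach([0.465,0.31,0.27],down(80)); print(sense()["time_s"]-t, sense()["qpos"].round(2))
snap("w_stand")
ctrl.reach([0.56,-0.033,0.23],down(90)); print(sense()["time_s"]-t, sense()["qpos"].round(2))
snap("w_foot")
a=cv2.imread("pics/w_stand.png");b=cv2.imread("pics/w_foot.png")
cv2.imwrite("pics/c1.png",np.vstack([cv2.resize(a[60:360,80:560],(640,400))[:300] if 0 else a[:300],b[50:350]]))
E
```

```text
1.2499999999999998 [-0.7   0.26  0.07  1.74 -0.02  1.14  0.77]
2.6417 [-0.21  0.31  0.26  1.78 -0.09  1.06  1.65]
```

View pics/c1.png

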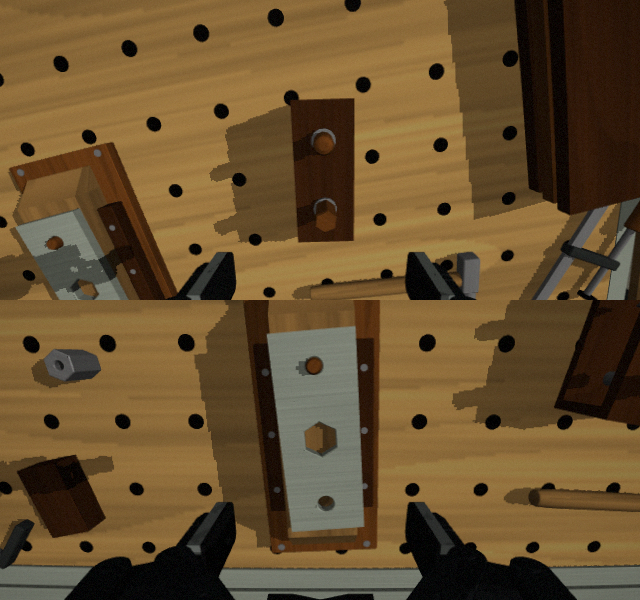

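The round handle, so the tapered pin, looks to be at (323,140). The hexagonal one is at (325,218). On the jig, the dowel is at (314,116), the pocket at (320,188) and the pin hole at (326,254). I'll confirm with one enlarged crop.

Run:
```python
from h import *
p,d,s=load("w_stand"); q,e,t=load("w_foot")
A=cv2.resize(p[90:250,270:370],None,fx=3.5,fy=3.5,interpolation=cv2.INTER_CUBIC)
B=cv2.resize(q[60:300,235:390],None,fx=2.33,fy=2.33,interpolation=cv2.INTER_CUBIC)[:560]
h=min(len(A),len(B)); cv2.imwrite("pics/c2.png",np.hstack([A[:h],B[:h]]))
for uv in [(314,116),(320,188),(326,254)]: print(uv,world("wrist",[uv],z=.075,state=t).round(4), e[uv[1],uv[0]])
for uv in [(323,143),(325,218)]: print(uv,world("wrist",[uv],z=.12,state=s).round(4), world("wrist",[uv],depth=[d[uv[1],uv[0]]],state=s).round(4))
print([world("wrist",[uv],z=.075,state=s).round(4)[0] for uv in [(292,99),(354,99),(298,241),(353,241)]])
```

```text
(314, 116) [[ 0.4934 -0.0383  0.075 ]] 0.2808245
(320, 188) [[ 0.566  -0.0323  0.075 ]] 0.32223964
(326, 254) [[ 0.643  -0.0253  0.075 ]] 0.34663445
(323, 143) [[0.4239 0.3204 0.12  ]] [[0.4236 0.3204 0.122 ]]
(325, 218) [[0.5019 0.3092 0.12  ]] [[0.5017 0.3092 0.1207]]
[array([0.3768, 0.2947, 0.075 ]), array([0.3883, 0.361 , 0.075 ]), array([0.5441, 0.2684, 0.075 ]), array([0.5559, 0.3364, 0.075 ])]
```

View pics/c2.png

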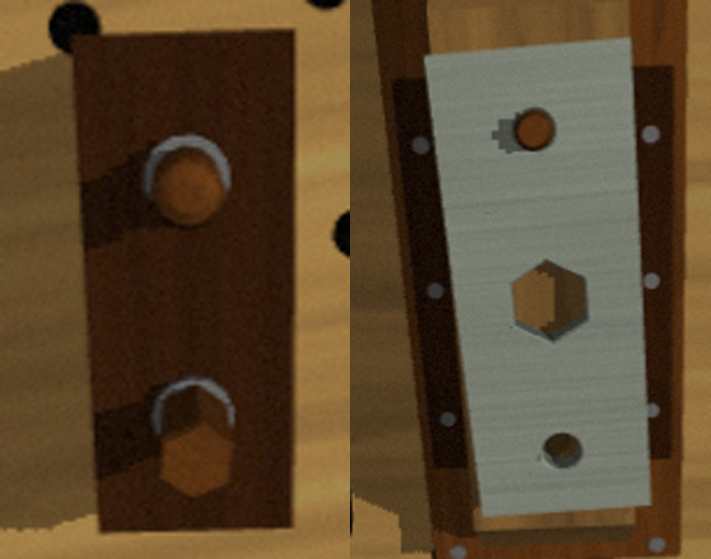

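The crop confirms it: the domed round handle (upper pin, world ≈ (0.424, 0.320)) is the tapered pin, and the flat hexagonal one is the bystander. Next I'll measure foot and jig from two opposite yaws using depth, which cancels the hand-eye bias.

```bash
cat >> h.py <<'E'
def cloud(d,st):
    v,u=np.mgrid[:400,:640]; return world("wrist",np.c_[u.ravel(),v.ravel()],depth=d.ravel(),state=st).reshape(400,640,3)
def rect(mask,X):
    m=cv2.morphologyEx(mask.astype(np.uint8),cv2.MORPH_OPEN,np.ones((3,3)))
    n,l,s,c=cv2.connectedComponentsWithStats(m); k=1+np.argmax(s[1:,4])
    P=X[(l==k)][:,:2].astype(np.float32); (cx,cy),wh,a=cv2.minAreaRect(P*1000)
    if wh[0]<wh[1]: wh=wh[::-1]; a-=90
    a=(a+90)%180-90
    return np.round([cx/1000,cy/1000],4),np.round(wh,1),round(a,2),l==k
def measure(name):
    p,d,s=load(name); X=cloud(d,s); z=X[...,2]; z=np.where(d>0,z,-1)
    near=np.hypot(X[...,0]-.56,X[...,1]+.033)<.25
    near[:, :]&=(np.abs(X[...,1]+.033)<.13)
    print(name,"base",*rect((z>.010)&(z<.09)&near,X)[:3])
    r=rect((z>.069)&(z<.08)&near,X); print(" jig",*r[:3], "z",np.median(z[r[3]]).round(4))
    # holes: round dark/other-colour spots inside jig hull
    hull=np.zeros((400,640),np.uint8); c,_=cv2.findContours(r[3].astype(np.uint8),cv2.RETR_CCOMP,cv2.CHAIN_APPROX_NONE)
    big=max(c,key=cv2.contourArea); cv2.drawContours(hull,[cv2.convexHull(big)],-1,1,-1)
    hsv=cv2.cvtColor(p,cv2.COLOR_BGR2HSV); sat=((hsv[...,1]>80)|(z<.069)|(z>.08))&(cv2.erode(hull,np.ones((7,7)))>0)
    n,l,st,cc=cv2.connectedComponentsWithStats(cv2.morphologyEx(sat.astype(np.uint8),cv2.MORPH_OPEN,np.ones((3,3))))
    for k in range(1,n):
        if st[k,4]>60: print("  blob",cc[k].round(1),st[k],world("wrist",[cc[k]],z=.075,state=s)[0].round(4),world("wrist",[cc[k]],z=.083,state=s)[0].round(4))
E
python3 - <<'E'
from h import *
ctrl.reach([0.56,-0.033,0.23],down(-90)); ctrl.sleep(.1); snap("w_foot2")
ctrl.reach([0.56,-0.033,0.25],down(0)); ctrl.sleep(.1); snap("w_foot3"); print(sense()["time_s"],sense()["qpos"].round(2))
for n in ("w_foot","w_foot2","w_foot3"): measure(n)
E
```

```text
5.9333 [-0.42  0.31  0.53  1.77 -0.17  1.1   0.16]
w_foot base [ 0.5688 -0.0338] [360.8 150.9] 3.01
 jig [ 0.5684 -0.031 ] [217.4  84.3] 4.89 z 0.0751
  blob [313.8 115.4] [306 107  17  18 246] [ 0.4933 -0.0374  0.075 ] [ 0.493  -0.0372  0.083 ]
  blob [320.2 188.3] [305 173  32  32 772] [ 0.5669 -0.0309  0.075 ] [ 0.5647 -0.0309  0.083 ]
  blob [325.5 252. ] [318 246  16  13 162] [ 0.6411 -0.0248  0.075 ] [ 0.6369 -0.0249  0.083 ]
w_foot2 base [ 0.569  -0.0338] [361.1 150.7] 3.0
 jig [ 0.5683 -0.0309] [217.   84.4] 4.83 z 0.0751
  blob [315.  115.5] [307 107  17  18 244] [ 0.4933 -0.0374  0.075 ] [ 0.493  -0.0373  0.083 ]
  blob [321.4 188.5] [306 173  32  32 775] [ 0.5669 -0.031   0.075 ] [ 0.5647 -0.031   0.083 ]
  blob [326.6 252.2] [319 246  16  13 166] [ 0.6411 -0.0249  0.075 ] [ 0.6369 -0.0251  0.083 ]
w_foot3 base [ 0.5683 -0.0352] [360.8 150.7] 2.84
 jig [ 0.5678 -0.0327] [215.9  84.8] 4.88 z 0.0751
  blob [327.  175.9] [311 162  33  29 711] [ 0.5679 -0.0312  0.075 ] [ 0.5678 -0.0293  0.083 ]
  blob [393.9 170.9] [387 164  15  15 187] [ 0.6413 -0.0253  0.075 ] [ 0.6393 -0.0236  0.083 ]
  blob [259.2 182.8] [252 175  15  16 189] [ 0.4927 -0.0391  0.075 ] [ 0.4944 -0.0371  0.083 ]
```

Run:
```python
from h import *
q=down(81.2); x,y=.4238,.3203
ctrl.reach([x,y,.20],q); ctrl.move_straight([x,y,.0865],rate=.1); print(sense()["tool_pos"],sense()["ft_force"])
eoat.command_gripper(.015,60); s=sense(); print(s["gripper_width"],s["gripper_force"],s["tool_pos"],s["ft_force"])
ctrl.move_straight([x,y,.2],rate=.12)
ctrl.reach([.6425,-.0285,.2],down(93)); ctrl.move_straight([.6425,-.0285,.165],rate=.1); ctrl.sleep(.2)
s=sense(); print(s["time_s"],s["gripper_width"],s["tool_pos"],s["ft_force"],s["tcp_rot"])
p,d,s=snap("w_pin"); cv2.imwrite("pics/c3.png",cv2.resize(p[100:400,180:460],(784,840))[:600] if 0 else cv2.resize(p[90:390,170:470],(600,600),interpolation=cv2.INTER_CUBIC))
```

```text
[0.42410545 0.32053494 0.08705989] [ 0.1708931   0.33493343 -0.2306764 ]
0.020227311541617245 58.4190434217453 [0.42388118 0.3203576  0.08673248] [-1.64614445 -1.60546528  5.53104671]
12.575 0.020469473211747673 [ 0.64283788 -0.02846015  0.16569293] [ 0.43419378  1.19651993 -0.87809503] [-2.61879708e-02  9.99656897e-01  3.02808121e-05  5.27155443e-04]
```

View pics/c3.png

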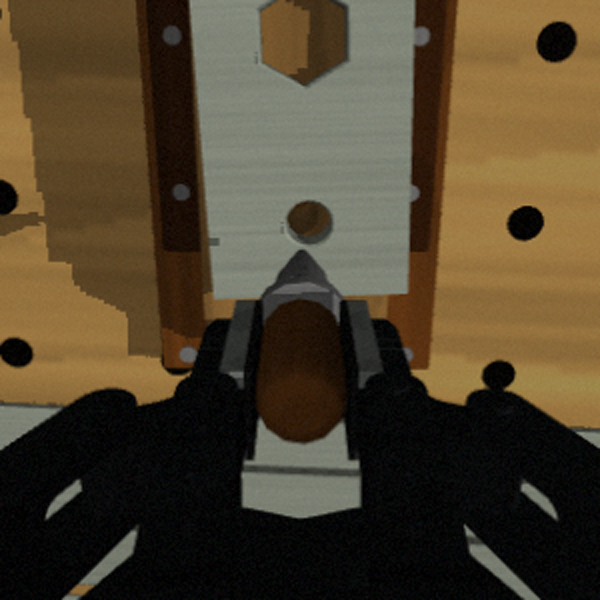

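The picture shows the pin held upright with its tip at (321,215). The jig hole is at (325,201) and the pocket at (322,107). Next I'll compute both in world coordinates.

```bash
python3 - <<'E'
from h import *
p,d,s=load("w_pin"); X=cloud(d,s); T=s["tool_pos"]
print("tip",world("wrist",[(321,216)],z=T[2]-.0633,state=s).round(4),T.round(4))
print("hole",world("wrist",[(325,201)],z=.075,state=s).round(4))
m=(np.hypot(X[...,0]-T[0],X[...,1]-T[1])<.035)&(X[...,2]>.085)&(X[...,2]<T[2]-.02)&(d>0)
for lo in np.arange(.095,.15,.005):
    k=m&(X[...,2]>=lo)&(X[...,2]<lo+.005)
    if k.sum()>4:
        P=X[k]; v,u=np.where(k); print(lo.round(3),k.sum(),"x min/mean",P[:,0].min().round(4),P[:,0].mean().round(4),"y",P[:,1].min().round(4),P[:,1].mean().round(4),P[:,1].max().round(4),u.min(),u.max(),v.min(),v.max())
# jig hole edge: circle fit from colour/depth
E
python3 - <<'E'
from h import *
p,d,s=load("w_pin"); X=cloud(d,s)
g=cv2.cvtColor(cv2.resize(p[180:220,300:350],None,fx=1,fy=1),cv2.COLOR_BGR2HSV)
m=((g[...,1]>70)).astype(np.uint8)
n,l,st,cc=cv2.connectedComponentsWithStats(m)
for k in range(1,n): print(st[k],cc[k]+[300,180])
E
```

```text
tip [[ 0.6449 -0.0284  0.1024]] [ 0.6428 -0.0285  0.1657]
hole [[ 0.6419 -0.0252  0.075 ]]
0.105 8 x min/mean 0.6417 0.6426 y -0.0314 -0.0283 -0.0256 317 325 215 217
0.11 8 x min/mean 0.6406 0.6411 y -0.0308 -0.0289 -0.0266 318 324 216 217
0.115 9 x min/mean 0.6395 0.6401 y -0.0315 -0.0286 -0.0253 317 326 217 219
0.12 16 x min/mean 0.638 0.6391 y -0.0328 -0.0282 -0.0234 315 329 218 222
0.125 17 x min/mean 0.6371 0.6382 y -0.0347 -0.0295 -0.0228 312 330 219 223
0.13 45 x min/mean 0.6361 0.6379 y -0.037 -0.029 -0.021 308 333 220 229
0.135 82 x min/mean 0.6359 0.6376 y -0.0369 -0.0289 -0.0211 308 333 222 230
0.14 27 x min/mean 0.636 0.6368 y -0.0344 -0.029 -0.0234 312 330 226 229
[ 14  11  21  17 284] [323.90492958 198.97887324]
```

Run:
```python
from h import *
ctrl.move_straight([.642,-.0275,.135],rate=.06); ctrl.sleep(.15); f0=sense()["ft_force"]; print(f0.round(2))
x,y=.642,-.0275
z=.135
while z>.0875:
    z-=.003
    if z<.122: y=max(y-.0003,-.0297) if 0 else y
    if z<.123: y=-.0275-.0022*min(1,(.123-z)/.025)
    ctrl.move_straight([x,y,z],rate=.04); s=sense(); f=s["ft_force"]-f0
    print(round(z,4),s["tool_pos"].round(4),f.round(1),s["gripper_width"].round(4))
    if np.hypot(f[0],f[1])>14 or f[2]>25: print("stop");break
print(sense()["time_s"])
```

```text
[-0.09  1.09 -0.94]Traceback (most recent call last):
  File "<stdin>", line 10, in <module>
AttributeError: 'float' object has no attribute 'round'
```

```bash
cat > drive.py <<'E'
from h import *
import sys
f0=np.array([-.09,1.09,-.94]); x,y,z,yend,zend=map(float,sys.argv[1:6])
while z>zend:
    z-=.003
    if z<.123: y=max(yend,y-.0003)
    ctrl.move_straight([x,y,z],rate=.04); s=sense(); f=s["ft_force"]-f0
    print(round(z,4),s["tool_pos"].round(4),f.round(1),round(float(s["gripper_width"]),4))
    if np.hypot(f[0],f[1])>14 or f[2]>25: print("stop");break
print(sense()["time_s"])
E
python3 drive.py .642 -.0275 .135 -.0297 .0885
```

```text
0.132 [ 0.642  -0.0275  0.1321] [ 0.7 -1.7 -0.3] 0.0203
0.129 [ 0.6419 -0.0275  0.1287] [-0.  -1.3  0.4] 0.0202
0.126 [ 0.6419 -0.0275  0.1258] [-0.6 -0.3 -0.6] 0.0202
0.123 [ 0.6419 -0.0275  0.1228] [ 0.  -1.3 -0.1] 0.0201
0.12 [ 0.6418 -0.0279  0.1198] [-0.2 -1.7 -0.8] 0.0205
0.117 [ 0.6419 -0.028   0.1168] [-0.3 -0.  -0.3] 0.0203
0.114 [ 0.6418 -0.0282  0.1137] [-2.3  0.3  0.5] 0.0203
0.111 [ 0.6418 -0.0287  0.1107] [-1.7  1.1 -1. ] 0.0202
0.108 [ 0.6418 -0.0292  0.1077] [-2.3 -0.4 -2.1] 0.0207
0.105 [ 0.6418 -0.0294  0.1047] [-2.5 -0.4 -1.6] 0.0204
0.102 [ 0.6419 -0.0297  0.1018] [-2.9 -0.2 -0.9] 0.0206
0.099 [ 0.6418 -0.0301  0.0988] [-4.1 -1.6 -2. ] 0.0203
0.096 [ 0.6417 -0.0304  0.0957] [-4.2 -4.6 -2.4] 0.0205
0.093 [ 0.6416 -0.0305  0.0926] [-4.7 -4.2 -3.3] 0.0205
0.09 [ 0.6416 -0.0306  0.0897] [-5.5 -5.2 -2.5] 0.0201
0.087 [ 0.6417 -0.0306  0.0869] [-5.3 -5.   0.6] 0.0205
17.675
```

Run:
```python
from h import *
f0=np.array([-.09,1.09,-.94]); x,y,z=.6417,-.0304,.087
while z>.078:
    z-=.001
    ctrl.move_straight([x,y,z],rate=.03); s=sense(); f=s["ft_force"]-f0
    print(round(z,4),s["tool_pos"].round(4),f.round(1))
    if f[2]>15: break
eoat.command_gripper(.06); s=sense(); p=s["tool_pos"]; print(p,(s["ft_force"]-f0).round(1))
ctrl.move_straight([p[0],p[1],.17],rate=.15)
yb=down(93)
ctrl.reach([.56,-.033,.23],down(90)); ctrl.sleep(.1); snap("w_chk"); measure("w_chk")
p,d,s=load("w_chk"); X=cloud(d,s); m=(np.hypot(X[...,0]-.643,X[...,1]+.03)<.02)&(X[...,2]>.085); print("handle top z",np.percentile(X[m][:,2],[50,98]))
ctrl.reach([.49,-.316,.20],down(90)); ctrl.sleep(.1); q,d2,s2=snap("w_bush"); print(sense()["time_s"])
X=cloud(d2,s2); m=(np.hypot(X[...,0]-.492,X[...,1]+.316)<.06)&(X[...,2]>.04)&(X[...,2]<.055)
print(m.sum(),X[m].mean(0)); v,u=np.where(m); print(u.mean(),v.mean())
a=cv2.resize(p[50:320,220:430],(466,600)); u0,v0=int(u.mean()),int(v.mean())
b=cv2.resize(q[v0-30:v0+30,u0-30:u0+30],(330,330),interpolation=cv2.INTER_CUBIC); b=cv2.copyMakeBorder(b,0,270,0,0,cv2.BORDER_CONSTANT)
cv2.imwrite("pics/c4.png",np.hstack([a,b]))
```

```text
0.086 [ 0.6417 -0.0307  0.0868] [-9.9 -2.  12. ]
0.085 [ 0.6419 -0.0307  0.0867] [-15.5  -1.3  24.5]
[ 0.64182277 -0.03036927  0.08494309] [ 0.3 -0.9  0.8]
w_chk base [ 0.5684 -0.035 ] [361.  150.7] 2.97
 jig [ 0.5686 -0.0343] [217.   84.4] 3.16 z 0.075
  blob [315.1 116.1] [307 108  17  17 241] [ 0.4932 -0.0385  0.075 ] [ 0.4929 -0.0384  0.083 ]
  blob [319.3 189.5] [304 174  32  32 768] [ 0.5671 -0.0344  0.075 ] [ 0.5648 -0.0344  0.083 ]
  blob [322.6 263.2] [311 246  24  33 644] [ 0.6537 -0.0306  0.075 ] [ 0.6491 -0.0307  0.083 ]
handle top z [0.11535072 0.12175141]
21.2667
657 [ 0.49143944 -0.31725273  0.0448207 ]
318.1339421613394 182.8462709284627
```

View pics/c4.png

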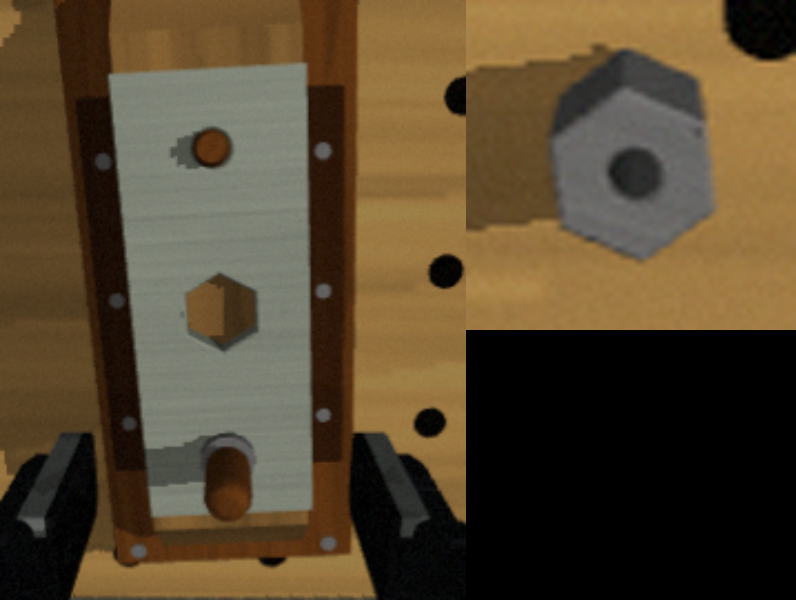

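The pin's collar is seated: handle top at z 0.1218 m, jig yaw 3.2° against 3.0° for the foot. The bush's hexagon has its corner axis about 5° from world x. Now I'll fetch the bush.

Run:
```python
from h import *
p,d,s=load("w_bush"); X=cloud(d,s); m=(np.hypot(X[...,0]-.4914,X[...,1]+.3173)<.03)&(X[...,2]>.043)&(X[...,2]<.05)
P=X[m][:,:2]; A=np.radians(np.arange(60,120,1.))
N=np.c_[np.cos(A),np.sin(A)]; W=[np.ptp(P@n) for n in N]
k=np.argmin(W); print("flat normal",np.degrees(A[k]),W[k]); a=np.degrees(A[k])
def mid(ax): n=np.array([np.cos(ax),np.sin(ax)]); v=P@n; return (v.min()+v.max())/2
u,w=A[k],A[k]-np.pi/2; c=mid(u)*np.array([np.cos(u),np.sin(u)])+mid(w)*np.array([np.cos(w),np.sin(w)])
print("c",c,P.mean(0)); c=c-[.001,.0005]
if not 88<a<104: raise SystemExit("check")
q=down(a)
eoat.command_gripper(.06); ctrl.reach([*c,.12],q); ctrl.move_straight([*c,.0185],rate=.1); print(sense()["tool_pos"],sense()["ft_force"])
eoat.command_gripper(.02,60); s=sense(); print(s["gripper_width"],s["gripper_force"],s["tool_pos"],s["ft_force"])
ctrl.move_straight([*c,.20],rate=.15)
ctrl.reach([.5677,-.0344,.20],down(93.1)); ctrl.move_straight([.5677,-.0344,.11],rate=.1); ctrl.sleep(.15)
s=sense(); print(s["time_s"],s["gripper_width"],s["tool_pos"],s["ft_force"])
p,d,s=snap("w_b2"); X=cloud(d,s); T=s["tool_pos"]
m=(np.hypot(X[...,0]-T[0],X[...,1]-T[1])<.03)&(d>0)&(X[...,2]>.128)&(X[...,2]<.143)
print(m.sum(),X[m].min(0),X[m].max(0),X[m].mean(0))
cv2.imwrite("pics/c5.png",cv2.resize(p[90:390,170:470],(600,600),interpolation=cv2.INTER_CUBIC))
```

```text
flat normal 97.0 0.02992799186202666
c [ 0.49192581 -0.31726091] [ 0.49172294 -0.31725405]
[ 0.49122521 -0.31798656  0.01908687] [-0.04376714  0.26407952  1.1113162 ]
0.029122754761226385 59.269446954131126 [ 0.49117528 -0.31782734  0.01911355] [-2.03275524  1.20585859  6.73906386]
27.1333 0.02867057888956942 [ 0.56800626 -0.03436723  0.11058993] [ 1.25111717 -0.2790666  -1.60226442]
4565 [ 0.55142511 -0.06344115  0.12802704] [ 0.58613028 -0.00744647  0.14299663] [ 0.56542641 -0.03511353  0.13579661]
```

View pics/c5.png

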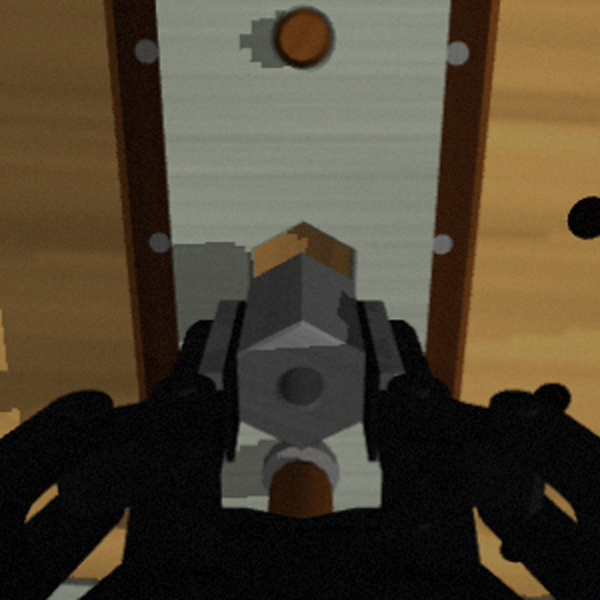

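The bush is held square to the pocket, its front corner at (302,250) and the pocket's corner at (303,222). Now inserting it with force monitoring.

Run:
```python
from h import *
p,d,s=load("w_b2")
print("bush corner",world("wrist",[(321,216)],z=.0935,state=s),"pocket corner",world("wrist",[(321.5,201)],z=.075,state=s))
f0=sense()["ft_force"]; x,y,z=.5677,-.0344,.11
while z>.079:
    z-=.003 if z>.087 else .001
    ctrl.move_straight([x,y,z],rate=.04); s=sense(); f=s["ft_force"]-f0
    print(round(z,4),s["tool_pos"].round(4),f.round(1))
    if f[2]>12 or np.hypot(f[0],f[1])>15: print("contact");break
print(sense()["time_s"])
```

```text
bush corner [[ 0.55230987 -0.03545883  0.0935    ]] pocket corner [[ 0.54922216 -0.03526435  0.075     ]]
0.107 [ 0.5676 -0.0344  0.1068] [0.4 0.1 0. ]
0.104 [ 0.5676 -0.0344  0.1038] [ 1.4 -0.   0.6]
0.101 [ 0.5676 -0.0344  0.1008] [ 0.1 -0.1  0.9]
0.098 [ 0.5676 -0.0344  0.0978] [ 1.  -0.4  1.2]
0.095 [ 0.5675 -0.0344  0.0948] [0.8 0.4 0.2]
0.092 [ 0.5676 -0.0344  0.0918] [ 0.9 -0.5  0.6]
0.089 [ 0.5676 -0.0344  0.0888] [ 0.6 -0.1 -0.3]
0.086 [ 0.5676 -0.0344  0.0858] [ 0.9 -0.5  0.4]
0.085 [ 0.5677 -0.0344  0.085 ] [-0.1  0.5  0.1]
0.084 [ 0.5677 -0.0344  0.084 ] [ 0.5 -0.3  1. ]
0.083 [ 0.5677 -0.0344  0.0829] [ 0.8 -0.5 -0.2]
0.082 [ 0.5679 -0.0344  0.0821] [-0.2  0.7  4. ]
0.081 [ 0.568  -0.0344  0.0821] [-8.3  0.8 23.8]
contact
30.4333
```

Run:
```python
from h import *
ctrl.move_straight([.5678,-.0344,.082],rate=.03)
eoat.command_gripper(.05); s=sense(); p=s["tool_pos"]; ctrl.move_straight([p[0],p[1],.19],rate=.12)
ctrl.reach([.56,-.033,.26],down(90)); ctrl.sleep(.3); p,d,s=snap("w_end"); measure("w_end")
X=cloud(d,s)
for n,c in (("bush",(.568,-.034)),("pin",(.643,-.03))):
    m=(np.hypot(X[...,0]-c[0],X[...,1]-c[1])<.022)&(X[...,2]>.1); print(n,np.percentile(X[m][:,2],[50,98]),X[m&(X[...,2]>(.104 if n=="bush" else .118))].mean(0))
print(sense()["time_s"],sense()["ft_force"]); cv2.imwrite("pics/c6.png",p)
```

```text
w_end base [ 0.5683 -0.0349] [359.9 150.6] 3.01
 jig [ 0.5686 -0.0343] [216.9  84.4] 3.06 z 0.075
  blob [315.9 115.6] [309 108  15  16 198] [ 0.4932 -0.0384  0.075 ] [ 0.4929 -0.0383  0.083 ]
  blob [319.5 189.4] [305 172  30  36 852] [ 0.5749 -0.0346  0.075 ] [ 0.5727 -0.0346  0.083 ]
  blob [322.6 250.2] [312 235  22  31 563] [ 0.6526 -0.0307  0.075 ] [ 0.6484 -0.0308  0.083 ]
bush [0.34127634 0.34988372] [ 0.55171759 -0.03404122  0.31292001]
pin [0.11843039 0.12173337] [ 0.64208912 -0.03072195  0.12008748]
32.8 [-0.67434359  0.61913215 -0.1123947 ]
```

View pics/c6.png

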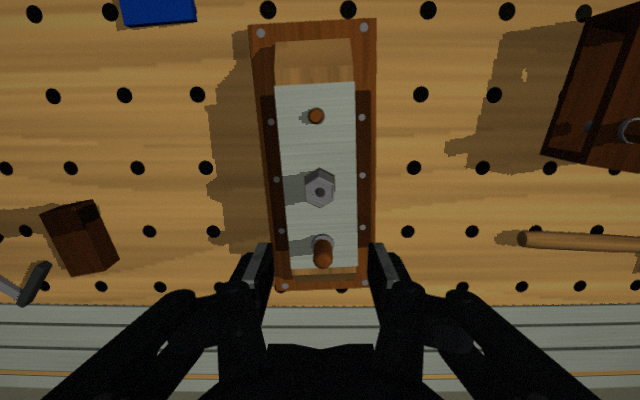

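The picture shows the bush upright in the pocket at (319,188) and the pin seated at (322,250). I'll check the bush's top height and hand in if it's right.

Run:
```python
from h import *
p,d,s=load("w_end"); X=cloud(d,s)
m=(np.hypot(X[...,0]-.568,X[...,1]+.034)<.022)&(X[...,2]>.1)&(X[...,2]<.13)&(d>0); z=np.percentile(X[m][:,2],[5,50,95]); print(z,X[m].mean(0))
if abs(z[1]-.108)<.0025: print(ctrl.close_job())
```

```text
[0.10390146 0.1078592  0.10913345] [ 0.56802555 -0.03465406  0.10756794]
the job is handed in; nothing more can be done
None
```

The tapered pin is driven home through the jig into the foot and the bush stands on the wood in its pocket. I let go of both and handed the job in after about 33 s of the 61 s; the verdict was not reported back.

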